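# Find and flag the loose wing knob on the cutting table's stop track

## Task

Three wing knobs lock the stops on the cutting table's track and one of them has worked loose: feel for it by gripping a knob and twisting it gently clockwise. A tight knob holds and must not be forced round, and none may be unscrewed; the loose one gives, so turn it on by some fifteen to twenty-five degrees to be sure. Then flag the loose knob for the mechanic by lowering the red ring gently over it, flat on its stop, let go, and leave everything else where it is.

Things in the scene. Friction and masses are not known exactly. Their poses are not given: they have to be found in the camera images.
- knob_left_wing (a point): Black plastic wing knob on top of the left stop (as the robot sees it: left is +y); all three look alike. The point is the middle of the wing, half-way up: an upright bar 36 mm long (along the point's x axis), 12 mm thick (y), 20 mm high, on a 16 mm round hub; the point lies 26.5 mm above the flat top of its stop and 10 mm below the wing's top. It turns about a vertical axis through the point.
- knob_mid_wing (a point): Wing knob of the mid stop (as the robot sees it: left is +y); the same shape as knob_left_wing.
- knob_right_wing (a point): Wing knob of the right stop (as the robot sees it: left is +y); the same shape as knob_left_wing.
- knob_left (a joint): Angle that the left wing knob has been turned since the start, rad: 0 at the start, positive clockwise seen from above (tightening). Any one of the three can be the loose one; nothing shows it from outside. The loose one gives at about 0.1 N m and turns on against that drag for some 40 degrees before it bears.
- knob_mid (a joint): Angle that the mid wing knob has been turned since the start, rad: 0 at the start, positive clockwise seen from above (tightening). A tight knob has the same drag and stiffens at once, by about 6 N m per rad, springing back most of the way: a twist of 0.25 to 0.35 N m (2 to 3 degrees) shows that it holds; about 0.5 N m over-strains it.
- knob_right (a joint): Angle that the right wing knob has been turned since the start, rad: 0 at the start, positive clockwise seen from above (tightening). Signs and behaviour as for the other two.
- lips_left (a joint): How far the track's lips under the left stop are being bent by its clamp screw, m: 0 at the start; it grows with the twist that the screw bears to 0.0006 at about 0.5 N m, and more than that is over-strained. The reading is too coarse to steer by.
- lips_mid (a joint): How far the track's lips under the mid stop are being bent by its clamp screw, m: 0 at the start; it grows with the twist that the screw bears to 0.0006 at about 0.5 N m, and more than that is over-strained.
- lips_right (a joint): How far the track's lips under the right stop are being bent by its clamp screw, m: 0 at the start; it grows with the twist that the screw bears to 0.0006 at about 0.5 N m, and more than that is over-strained.
- stop_left: The left stop, a fixed block; origin under its middle, on the track's top.
- stop_mid: The mid stop, a fixed block; origin under its middle, on the track's top.
- stop_right: The right stop, a fixed block; origin under its middle, on the track's top.
- stop_left_top (a point): Middle of the flat top of the left stop, under its wing knob. A stop is a fixed blue block 56 x 56 mm, its top 36 mm above the table, clamped astride the aluminium track, with an 8 mm thick steel face at its -x side whose upper edge is level with the block's top. x axis across the track, y along it, z up.
- stop_mid_top (a point): Middle of the flat top of the mid stop, under its wing knob.
- stop_right_top (a point): Middle of the flat top of the right stop, under its wing knob.
- track_top (a point): Middle of the top of the aluminium T-track, fixed flat on the table: 620 mm long (along its y axis), 40 mm wide, 14 mm high. The three stops stand on it, about 160 mm apart.
- flag_ring_center (a point): Centre, half-way up, of the red plastic flag ring, loose on the table, lying flat: outside diameter 60 mm, hole 46 mm, 30 mm high, 40 g. Round the foot of a knob it rests on the stop's top with this point 15 mm above that top. z axis along the hole.
- tape_roll: Roll of cream masking tape lying flat, 100 mm across, 24 mm high; origin at its underside. A bystander, to be left alone.
- thread_cone: Green cone of thread, 52 mm across, 62 mm high; origin at its underside. A bystander, to be left alone.
- pattern_weight: Dark steel pattern weight with a knob, 68 mm across, 47 mm high; origin at its underside. A bystander, to be left alone.
- snips: Thread snips with blue grips, 125 mm long, lying flat; origin at its underside. A bystander, to be left alone.
- screwdriver: Screwdriver lying flat, about 200 mm long; origin at its underside. A bystander, to be left alone.
- bobbin: Small steel bobbin, 22 mm across; origin at its underside. A bystander, to be left alone.

How it is judged:
On the way, in this order (a step that is already met when the one before it is completed fails the run):
1. the loose knob has been felt to give: turned clockwise by more than 0.17 rad (10 degrees) (value of joint any of knob_left, knob_mid, knob_right above 0.17 rad), for 0.1 s.
2. the red ring is round the knob that gave, flat on its stop (((horizontal distance between flag_ring_center and knob_left_wing below 0.008 m and z of flag_ring_center in the frame of stop_left_top below 0.019 m and value of joint knob_left above 0.17 rad and angle between flag_ring_center's own z axis and vertical below 0.1 rad) or (horizontal distance between flag_ring_center and knob_mid_wing below 0.008 m and z of flag_ring_center in the frame of stop_mid_top below 0.019 m and value of joint knob_mid above 0.17 rad and angle between flag_ring_center's own z axis and vertical below 0.1 rad) or (horizontal distance between flag_ring_center and knob_right_wing below 0.008 m and z of flag_ring_center in the frame of stop_right_top below 0.019 m and value of joint knob_right above 0.17 rad and angle between flag_ring_center's own z axis and vertical below 0.1 rad))), for 0.2 s.
At the end, for the whole second after the job is handed in: The red ring lies level (within 0.1 rad) round the loose knob, its centre within 8 mm of the knob's axis and less than 19 mm above the stop's top (15 mm when flat), and that knob stands more than 0.17 rad (10 degrees) clockwise of its start (((horizontal distance between flag_ring_center and knob_left_wing below 0.008 m and z of flag_ring_center in the frame of stop_left_top below 0.019 m and value of joint knob_left above 0.17 rad and angle between flag_ring_center's own z axis and vertical below 0.1 rad) or (horizontal distance between flag_ring_center and knob_mid_wing below 0.008 m and z of flag_ring_center in the frame of stop_mid_top below 0.019 m and value of joint knob_mid above 0.17 rad and angle between flag_ring_center's own z axis and vertical below 0.1 rad) or (horizontal distance between flag_ring_center and knob_right_wing below 0.008 m and z of flag_ring_center in the frame of stop_right_top below 0.019 m and value of joint knob_right above 0.17 rad and angle between flag_ring_center's own z axis and vertical below 0.1 rad))); the robot touches nothing.
It fails at once if a tight knob forced: its clamp strained by more than 0.6 mm (a twist of about 0.5 N m) (value of joint any of lips_left, lips_mid, lips_right above 0.0006 m).
It fails at once if any knob unscrewed (turned anticlockwise) by more than 0.2 rad (value of joint any of knob_left, knob_mid, knob_right below -0.2 rad).
It fails at once if the ring put over a knob that has not given (turned by less than 0.1 rad) ((horizontal distance between flag_ring_center and knob_left_wing below 0.008 m and z of flag_ring_center in the frame of stop_left_top below 0.019 m and value of joint knob_left below 0.1 rad) or (horizontal distance between flag_ring_center and knob_mid_wing below 0.008 m and z of flag_ring_center in the frame of stop_mid_top below 0.019 m and value of joint knob_mid below 0.1 rad) or (horizontal distance between flag_ring_center and knob_right_wing below 0.008 m and z of flag_ring_center in the frame of stop_right_top below 0.019 m and value of joint knob_right below 0.1 rad)).
It fails at once if the ring or the fingers pressed on a stop with more than 35 N (contact force between any of flag_ring, the fingers and stop_left above 35 N or contact force between any of flag_ring, the fingers and stop_mid above 35 N or contact force between any of flag_ring, the fingers and stop_right above 35 N).
It fails at once if a bystander moved by more than 25 mm (distance of any of tape_roll, thread_cone, pattern_weight, snips, screwdriver, bobbin from where it was at the start of the episode above 0.025 m).
It also fails if it takes over 72 s, if anything falls off the work surface, if the arm or the gripper's body presses on something with over 40 N, if the wrist force passes 120 N, or if a joint passes its speed limit or range.

## Robot

A 6-joint arm with a two-finger parallel gripper is mounted at the origin on the work surface. World frame = base frame: x ahead of the robot, y to its left, z up, the work surface at z = 0. Lengths are in m, angles in rad, forces in N, time in s.
With the tool pointing down it reaches from about 0.425 to 1.125 m from the base axis. Payload 14.9 kg.
Tool frame: the origin (TCP) lies midway between the tips of the shut fingers; the grasp point (between the pads) lies 19 mm behind it; z points along the fingers, y is the line along which they close (so a half turn about z gives the same grasp; the last joint's range is limited). The gripper opens to 91 mm and grips with 3 to 60 N. Pads are 32 mm wide; open, the fingers measure 118 mm over their backs; the gripper's body (76 mm by 178 mm) begins 60 mm behind the grasp point.
Start: joints at [-1.313, 0.379, 1.734, -0, 1.028, -0.033], TCP at [0.201, -0.671, 0.214] pointing down, gripper open.
Joint ranges: [-2.77, 2.77], [-0.74, 2.19], [0, 2.66], [-1.06, 4.2], [0.31, 2.87], [-3.08, 3.08]. Speed limits (rad/s): [1.89, 1.89, 2.39, 3.14, 3.14, 3.14].

## Interface

Orientations are given as a rotation vector (axis times angle).
In Python, from bench import manip, imaging, hand_in gives the robot as it stands.
- The arm moves only by the tool arm_command, never from a script. Its argument "steps" is text: rows parted by semicolons, each of 7 numbers parted by spaces: the opening, from 0 (shut) to 1 (fully open), then the shift along the tool's x, y, z in m, then the turn, a rotation vector about the tool's x, y, z in rad. A call has 1 to 12 rows; each row is the pose to reach, as a shift and turn from the pose commanded when the call began, along the tool's axes at that moment; what a row does not reach only later rows make up. A row lasts 1/12 s, in which the tool goes at most 41.7 mm and 7.16 degrees, less where a joint would pass 70% of its speed; a pose out of reach is approached as far as the arm can. A call with a gripper value outside its range is refused whole. The fingers move at their own pace and stop on an object; "squeeze" is the grip in N (left out, the last holds). Time passes only in rows, so rows that repeat a pose let the fingers close. It gives the time, the measured TCP pose, the force, the opening and the grip force at its end, in the units of the state.
- manip.read_state(): the state, without advancing time (a new reading comes with each control period).
- imaging.read_camera(name): name is "side" or "top"; returns a dict with "img" (400x640x3 uint8, blue, green, red), "vertical_fov" (degrees; the focal length in pixels is half the picture's height over the tangent of half this angle, whatever the lens; pixels are square), "cx", "cy" (the principal point, pixels), "extrinsics" (4x4, takes a point from world to camera coordinates). Camera axes: x right, y down, z forward; pixel columns grow to the right and rows downward; lengths in m; the calibration is good to about 2 mm. A picture is of the moment at which its call begins. There is no depth.
- hand_in(): hands the job in; it is judged then, once.
Trained networks look in the newest picture that a camera, given by its name, has taken for a name from the list of things; names that differ only in an ending like _2 or _b are one class to them, and where a whole thing is asked for, a point or a joint stands for the part that bears it (a point fixed in the world has none). Each returns a list of dicts, best first, with "confidence" (0 to 1); they miss things now and then, are a little off and sometimes report something else, mostly with a low value. They report only what shows in the picture. A call takes as long as a camera call.
- imaging.outline_of(camera, target): "pixels" (400x640 bool, what is visible of it) and "box" ([left, top, right, bottom] in pixels, round what is visible of it).
- imaging.tip_of(camera, target): "location" ([column, row] in pixels: a listed point, or the origin of a listed thing).
The state is a dict: "time": time; "q": joint angles; "joint_vel": joint speeds; "effort": joint torques, N m; "position": TCP position; "orientation": TCP orientation; "wrist_force": force on the tool from outside, world axes, zero at the start; "torque": the same for the moment, N m; "finger_gap": finger opening in m; "grasp_force": force on a finger pad.
Only numpy, scipy, OpenCV 4.12 (cv2) and the standard library are available. Lean on these libraries where they do the work, as an engineer would, in place of code of your own. Each camera call takes 0.05 s, during which the arm holds its last target. There are 200 camera calls.

## Working session

There is one attempt and no reset: what is moved stays moved. The work goes in short steps, Python scripts to look and compute and a tool call to move; the robot and the scene stay as the last step left them, time stands still between calls to the robot, and variables do not carry over. Pictures are saved under pics/ and viewed, at most 10 in all, crops included, and the job is handed in when it is done.

Besides the shell and the picture viewer there is one more tool, called after "Request:" as name(argument=value, ...), one argument or row to a line, values as JSON. arm_command: Moves the arm, as the interface text tells. Its arguments: {"type":"object","properties":{"steps":{"type":"string"},"squeeze":{"type":"number"}},"required":["steps"]}

```bash
mkdir -p pics; cat > h.py <<'E'
import numpy as np, cv2
from bench import manip, imaging
from scipy.spatial.transform import Rotation as R
def cam(n):
    c=imaging.read_camera(n); f=c["img"].shape[0]/2/np.tan(np.radians(c["vertical_fov"])/2)
    return c,f
def ray(c,f,px):
    E=np.array(c["extrinsics"]); d=np.array([(px[0]-c["cx"])/f,(px[1]-c["cy"])/f,1.])
    return -E[:3,:3].T@E[:3,3], E[:3,:3].T@d
def atz(c,f,px,z):
    o,d=ray(c,f,px); return o+d*(z-o[2])/d[2]
def proj(c,f,p):
    E=np.array(c["extrinsics"]); q=E[:3,:3]@p+E[:3,3]; return np.array([q[0]/q[2]*f+c["cx"],q[1]/q[2]*f+c["cy"]])
E
python3 - <<'E'
from h import *
s=manip.read_state(); print({k:np.round(v,3) for k,v in s.items()})
for n in("top","side"):
    c,f=cam(n); cv2.imwrite(f"pics/{n}0.png",c["img"]); print(n,np.round(ray(c,f,(320,200)),3),f)
    for t,z in(("knob_left_wing",.0625),("knob_mid_wing",.0625),("knob_right_wing",.0625),("stop_left_top",.036),("stop_mid_top",.036),("stop_right_top",.036),("flag_ring_center",.015),("tape_roll",0),("thread_cone",0),("pattern_weight",0),("snips",0),("screwdriver",0),("bobbin",0)):
        for d in imaging.tip_of(n,t)[:1]: print(n,t,round(d["confidence"],2),np.round(d["location"],1),np.round(atz(c,f,d["location"],z),3))
E
```

```text
{'time': np.float64(0.0), 'q': array([-1.313,  0.379,  1.735,  0.   ,  1.028, -0.033]), 'joint_vel': array([-0.   ,  0.001, -0.   ,  0.001, -0.   ,  0.   ]), 'effort': array([-1.0000e-03, -7.6374e+01, -4.3438e+01,  6.5000e-02,  4.2000e-02,
       -0.0000e+00]), 'position': array([ 0.201, -0.67 ,  0.213]), 'orientation': array([-3.107, -0.455,  0.   ]), 'wrist_force': array([ 0.276, -0.215, -0.084]), 'torque': array([-0.025,  0.065, -0.013]), 'grasp_force': np.float64(0.0), 'finger_gap': np.float64(0.091)}
top [[ 0.437  0.095  0.916]
 [ 0.161  0.037 -0.986]] 391.7253201963455
top knob_left_wing 0.65 [307.8 199.8] [0.577 0.154 0.062]
top knob_mid_wing 0.64 [444.9 212.2] [ 0.552 -0.145  0.062]
top knob_right_wing 0.64 [449.  214.6] [ 0.547 -0.153  0.062]
top stop_left_top 0.69 [451.3 213.3] [ 0.554 -0.166  0.036]
top stop_mid_top 0.69 [374.7 199.3] [0.584 0.004 0.036]
top stop_right_top 0.87 [444.9 209.7] [ 0.562 -0.152  0.036]
top tape_roll 0.84 [368.9 259.8] [0.449 0.015 0.   ]
top thread_cone 0.57 [470.6 260.2] [ 0.451 -0.216  0.   ]
top pattern_weight 0.73 [422.5 118.1] [ 0.791 -0.1
[... 187 characters left out ...]
0.819]
 [ 0.06   0.708 -0.703]] 500.3521586243907
side knob_left_wing 0.51 [316.6 185.9] [0.595 0.16  0.062]
side knob_mid_wing 0.67 [312.8 245. ] [ 0.574 -0.009  0.062]
side knob_right_wing 0.7 [310.2 308.6] [ 0.558 -0.154  0.062]
side stop_left_top 0.59 [310.5 198. ] [0.581 0.15  0.036]
side stop_mid_top 0.69 [244.8 359.2] [ 0.442 -0.226  0.036]
side stop_right_top 0.79 [308.7 319.8] [ 0.555 -0.16   0.036]
side flag_ring_center 0.67 [245.2 200.2] [0.433 0.178 0.015]
side thread_cone 0.85 [248.  363.4] [ 0.444 -0.216  0.   ]
side pattern_weight 0.81 [426.7 301.3] [ 0.785 -0.117  0.   ]
side screwdriver 0.96 [242.1 148.7] [0.419 0.385 0.   ]
side bobbin 0.69 [311.5 249.7] [0.573 0.031 0.   ]
```

```bash
ls pics
```

```text
side0.png
top0.png
```

View pics/top0.png

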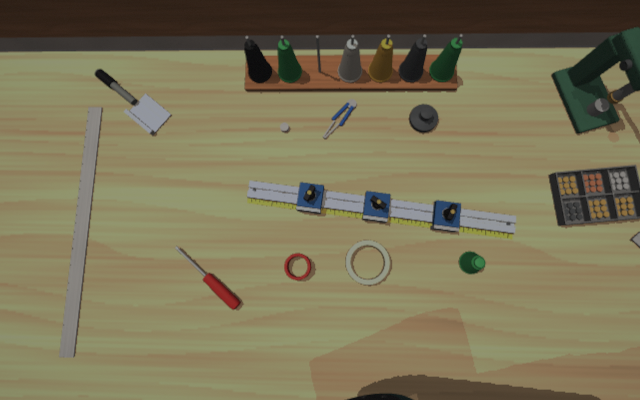

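View pics/side0.png

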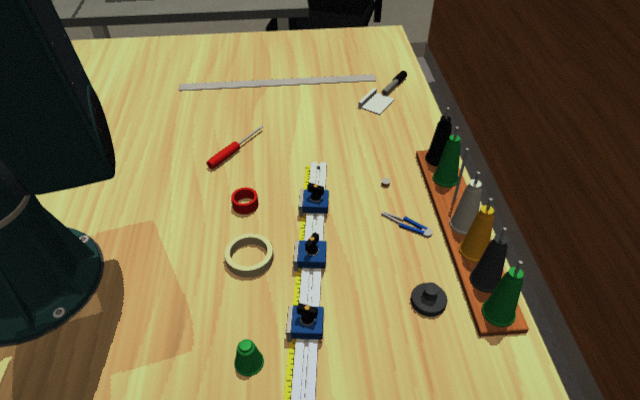

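The top view shows the stops at about (310,197), (377,206), (447,214), each with a dark knob, and the ring at (298,267). The side view shows knobs at about (316,193), (312,245), (307,313) and the ring at (245,200). I'll enlarge the knobs for position and wing direction.

```bash
python3 - <<'E'
from h import *
rows=[]
for n,cs in(("top",[(310,197),(377,206),(447,214)]),("side",[(316,193),(312,245),(307,315)])):
    c,f=cam(n); r=[]
    for x,y in cs:
        w=20
        p=c["img"][y-w:y+w,x-w:x+w]; r.append(cv2.resize(p,(264,264),interpolation=cv2.INTER_CUBIC))
    rows.append(np.hstack(r))
    # stop blocks in blue
    hsv=cv2.cvtColor(c["img"],cv2.COLOR_BGR2HSV)
    m=cv2.inRange(hsv,(100,120,40),(125,255,255)); k,l,st,ce=cv2.connectedComponentsWithStats(m)
    for i in range(1,k):
        if st[i,4]>80: print(n,"blue",st[i],np.round(ce[i],1))
    m=cv2.inRange(hsv,(0,150,60),(6,255,255))|cv2.inRange(hsv,(174,150,60),(180,255,255)); k,l,st,ce=cv2.connectedComponentsWithStats(m)
    for i in range(1,k):
        if st[i,4]>80: print(n,"red",st[i],np.round(ce[i],1))
img=np.clip(np.vstack(rows).astype(float)*1.6,0,255).astype(np.uint8)
cv2.imwrite("pics/mos.png",img)
E
```

```text
top blue [297 183  27  25 385] [310.2 195.8]
top blue [364 192  26  26 400] [376.2 204.4]
top blue [433 201  28  26 426] [445.4 214.3]
top red [285 254  26  26 226] [297.  266.4]
top red [203 273  37  36 475] [221.3 290.9]
side blue [303 190  25  20 302] [315.  200.5]
side blue [399 217  28  17 160] [412.5 225.8]
side blue [298 241  28  25 435] [311.8 253.3]
side blue [291 306  32  31 552] [307.2 323.5]
side red [207 142  33  27 332] [222.9 154.7]
side red [232 188  26  26 487] [244.4 200.5]
```

View pics/mos.png

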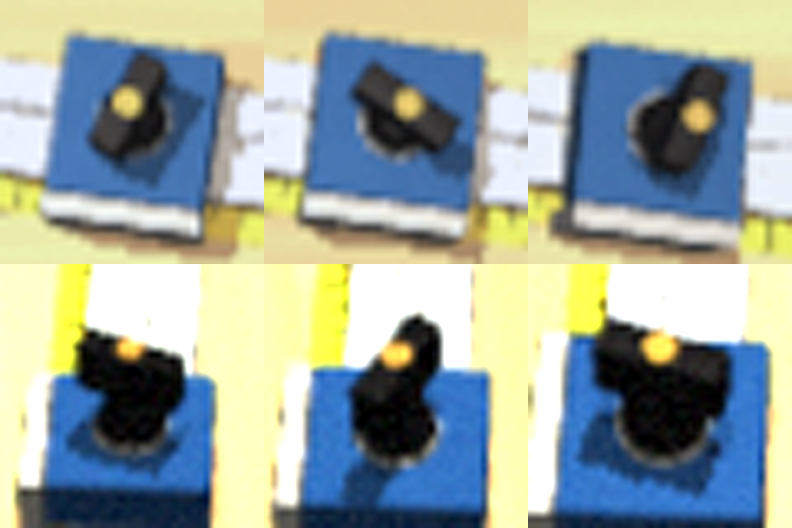

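The mosaic shows a yellow dot at each wing-top centre. The left and right wings lie roughly along image up-right, and the mid wing lies down-right. I'll triangulate the dots and convert the wing ends to yaw.

```bash
python3 - <<'E'
from h import *
from scipy.optimize import least_squares
T,ft=cam("top");S,fs=cam("side"); Z=.0725
tc=[(310,197),(377,206),(447,214)];sc=[(316,193),(312,245),(307,315)]
tp=lambda i,u,v:(tc[i][0]-20+u/6.6-.5,tc[i][1]-20+v/6.6-.5)
sp=lambda i,u,v:(sc[i][0]-20+u/6.6-.5,sc[i][1]-20+v/6.6-.5)
dot=[(127,101),(144,102),(170,115)];sd=[(130,85),(133,90),(132,84)]
ends=[((148,62),(108,150)),((106,76),(183,143)),((186,72),(152,162))]
for i in range(3):
    a=tp(i,*dot[i]);b=sp(i,*sd[i])
    r=least_squares(lambda p:np.r_[proj(T,ft,p)-a,proj(S,fs,p)-b],[.57,0,Z])
    e=[atz(T,ft,tp(i,*x),Z) for x in ends[i]]; d=e[0]-e[1]
    print(i,np.round(r.x,4),np.round(r.fun,2),"topz",np.round(atz(T,ft,a,Z),4),"sidez",np.round(atz(S,fs,b,Z),4),"yaw",np.degrees(np.arctan2(d[1],d[0]))%180,np.linalg.norm(d))
# ring
hr=lambda p,f,img:None
for n,c,f in(("top",T,ft),("side",S,fs)):
    o=imaging.outline_of(n,"flag_ring_center")
    for d in o[:1]:
        m=cv2.convexHull(np.argwhere(d["pixels"])[:,::-1].astype(np.float32)); ce=m.mean(0); M=cv2.moments(m); q=(M["m10"]/M["m00"],M["m01"]/M["m00"])
        print(n,d["box"],np.round(q,1),np.round(atz(c,f,q,.015),4),d["confidence"])
q=np.array(proj(T,ft,np.array([.43,.17,.015]))); print(q, atz(T,ft,(297.5,266.5),.015))
# track yaw from left/right
E
```

```text
0 [0.5924 0.1515 0.0725] [ 0.04  0.37  0.36 -0.1 ] topz [0.5932 0.1516 0.0725] sidez [0.5916 0.1513 0.0725] yaw 156.87331861380434 0.03241736819892231
1 [ 0.5732 -0.      0.0729] [ 0.04  0.44  0.39 -0.1 ] topz [0.5743 0.     0.0725] sidez [5.725e-01 2.000e-04 7.250e-02] yaw 48.50777454054622 0.03329064552904547
2 [ 0.5526 -0.1575  0.0728] [ 0.07  0.66  0.53 -0.12] topz [ 0.554  -0.1575  0.0725] sidez [ 0.5516 -0.1574  0.0725] yaw 157.73664358220333 0.03199346442976774
top [284.5, 253.3, 312.7, 280.9] [297.1 266.9] [0.4302 0.1786 0.015 ] 0.8
side [231.6, 191.3, 257.9, 213.8] [244.2 201. ] [0.4303 0.1752 0.015 ] 0.93
[300.84960795 267.08599176] [0.43119331 0.17765406 0.015     ]
```

```bash
cat >> h.py <<'E'
def plan(p,yaw):
    s=manip.read_state(); Rc=R.from_rotvec(s["orientation"]); M=Rc.as_matrix()
    y0=np.degrees(np.arctan2(M[1,0],M[0,0]))
    sh=M.T@(np.array(p)-s["position"])
    dy=(yaw-y0+90)%180-90
    a=np.radians(yaw if abs(((yaw-y0+180)%360)-180)<=90 else yaw+180)
    D=np.array([[np.cos(a),np.sin(a),0],[np.sin(a),-np.cos(a),0],[0,0,-1]])
    print("t",round(float(s["time"]),2),"pos",np.round(s["position"],4),"yaw",round(y0,2),"q6",round(s["q"][5],2),"shift",np.round(sh,4),"rv",np.round(R.from_matrix(M.T@D).as_rotvec(),4),"F",np.round(s["wrist_force"],1),"T",np.round(s["torque"],3))
E
python3 -c "
from h import *
plan([.5526,-.1575,.13],158)"
```

```text
t 1.7 pos [ 0.2007 -0.6706  0.2139] yaw 16.66 q6 -0.03 shift [ 0.4842 -0.3907  0.0839] rv [ 0.     -0.      0.6748] F [-0.3 -0.3  0.8] T [-0.013 -0.037 -0.022]
```

Request:
arm_command(
  steps="0.5 0.484 -0.391 0.05 0 0 0.675;0.5 0.484 -0.391 0.05 0 0 0.675;0.5 0.484 -0.391 0.05 0 0 0.675;0.5 0.484 -0.391 0.05 0 0 0.675;0.5 0.484 -0.391 0.05 0 0 0.675;0.5 0.484 -0.391 0.05 0 0 0.675;0.5 0.484 -0.391 0.05 0 0 0.675;0.5 0.484 -0.391 0.05 0 0 0.675;0.5 0.484 -0.391 0.05 0 0 0.675;0.5 0.484 -0.391 0.05 0 0 0.675;0.5 0.484 -0.391 0.05 0 0 0.675;0.5 0.484 -0.391 0.05 0 0 0.675",
  squeeze=4,
)

```text
time: 2.7
position: [0.4828, -0.2582, 0.1741]
orientation: [3.084, -0.6, 0.001]
wrist_force: [0.3, -1.3, 0.9]
finger_gap: 0.0457
grasp_force: 0.0
```

```bash
python3 -c "
from h import *
plan([.5526,-.1575,.11],158)"
```

```text
t 2.7 pos [ 0.4828 -0.2582  0.1741] yaw -22.02 q6 1.42 shift [ 0.0269 -0.1196  0.0641] rv [ 0.0001 -0.0006 -0.0003] F [ 0.3 -1.3  0.9] T [ 0.038  0.016 -0.014]
```

Request:
arm_command(
  steps="0.5 0.027 -0.12 0.064 0 0 0;0.5 0.027 -0.12 0.064 0 0 0;0.5 0.027 -0.12 0.064 0 0 0;0.5 0.027 -0.12 0.064 0 0 0;0.5 0.027 -0.12 0.064 0 0 0;0.5 0.027 -0.12 0.064 0 0 0;0.5 0.027 -0.12 0.064 0 0 0",
)

```text
time: 3.28
position: [0.5518, -0.1598, 0.1106]
orientation: [3.084, -0.6, 0.001]
wrist_force: [0.3, -0.8, 0.6]
finger_gap: 0.0454
grasp_force: 0.0
```

```bash
python3 -c "
from h import *
plan([.5526,-.1575,.045],158)
c,f=cam('side'); cv2.imwrite('pics/s1.png',cv2.resize(c['img'][230:370,230:390],(800,700))[:600])"
```

```text
t 3.28 pos [ 0.5518 -0.1598  0.1106] yaw -22.04 q6 1.63 shift [-0.0001 -0.0024  0.0656] rv [ 0.0001 -0.0006 -0.0006] F [ 0.3 -0.8  0.6] T [ 0.048  0.042 -0.   ]
```

View pics/s1.png

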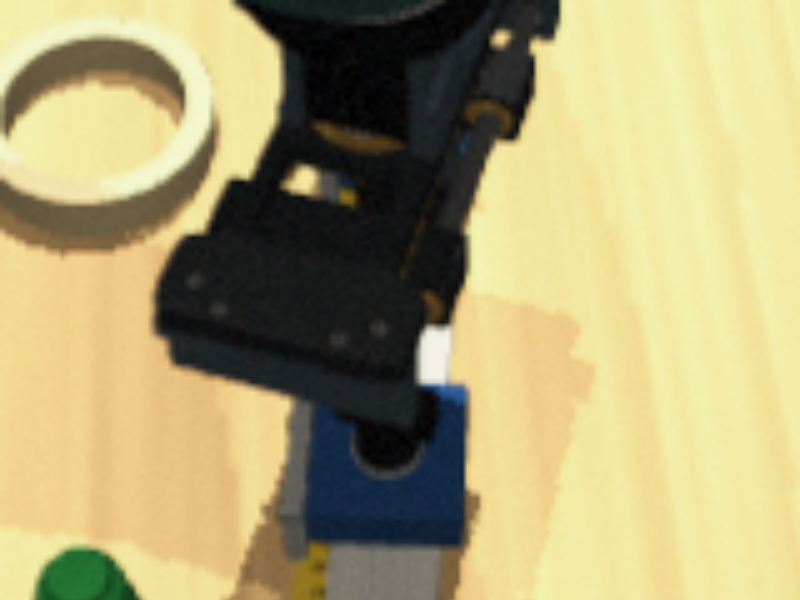

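The fingers stand above the right knob, with the hub at about (388,440) in the crop, aligned along the wing. Descending and closing softly.

Request:
arm_command(
  steps="0.5 0 -0.002 0.03 0 0 0;0.5 0 -0.002 0.05 0 0 0;0.5 0 -0.002 0.065 0 0 0;0.5 0 -0.002 0.065 0 0 0;0.5 0 -0.002 0.065 0 0 0",
  squeeze=3,
)

```text
time: 3.75
position: [0.5523, -0.1579, 0.0453]
orientation: [-3.083, 0.602, 0.001]
wrist_force: [0.6, 0.2, -0.1]
finger_gap: 0.0456
grasp_force: 0.0
```

```bash
python3 -c "
from h import *
plan([.5526,-.1575,.045],158)"
```

```text
t 3.75 pos [ 0.5523 -0.1579  0.0453] yaw -22.09 q6 1.64 shift [ 0.0001 -0.0005  0.0003] rv [ 0.0001  0.0004 -0.0015] F [ 0.6  0.2 -0.1] T [ 0.061  0.029 -0.074]
```

Request:
arm_command(
  steps="0.1 0 0 0 0 0 0;0 0 0 0 0 0 0;0 0 0 0 0 0 0;0 0 0 0 0 0 0;0 0 0 0 0 0 0;0 0 0 0 0 0 0",
  squeeze=3,
)

```text
time: 4.25
position: [0.5529, -0.1575, 0.0455]
orientation: [3.083, -0.599, 0.001]
wrist_force: [-2.7, -5.3, 5.2]
finger_gap: 0.0174
grasp_force: 3.0
```

```bash
python3 -c "
from h import *
plan([.5526,-.1575,.045],158);s=manip.read_state();print(s['finger_gap'],s['grasp_force'])"
```

```text
t 4.25 pos [ 0.5529 -0.1575  0.0455] yaw -21.99 q6 1.64 shift [-0.0003  0.0001  0.0005] rv [ 0.0005 -0.0009  0.0002] F [-2.7 -5.3  5.2] T [-0.978  0.553 -0.026]
0.017418602316804404 3.00147145986557
```

The gap is 17 mm, so the fingertips reached the wider hub below the wing. I'll open, lift about 10 mm and grip again.

Request:
arm_command(
  steps="0.35 0 0 0 0 0 0;0.4 0 0 0 0 0 0;0.4 0 0.001 -0.01 0 0 0;0.4 0 0.001 -0.01 0 0 0;0.1 0 0.001 -0.01 0 0 0;0 0 0.001 -0.01 0 0 0;0 0 0.001 -0.01 0 0 0;0 0 0.001 -0.01 0 0 0;0 0 0.001 -0.01 0 0 0;0 0 0.001 -0.01 0 0 0",
  squeeze=3,
)

```text
time: 5.08
position: [0.5523, -0.1579, 0.0549]
orientation: [-3.084, 0.6, 0.0]
wrist_force: [1.0, 0.1, 0.2]
finger_gap: 0.0156
grasp_force: 3.0
```

```bash
python3 -c "
from h import *
plan([.5526,-.1575,.045],158);s=manip.read_state();print(s['finger_gap'],s['grasp_force'])"
```

```text
t 5.08 pos [ 0.5523 -0.1579  0.0549] yaw -22.01 q6 1.64 shift [ 0.0002 -0.0005  0.0099] rv [-0.0001  0.0002 -0.0002] F [1.  0.1 0.2] T [ 0.271 -0.027  0.002]
0.01564258660411561 2.9999716579914093
```

Request:
arm_command(
  steps="0.35 0 0 0 0 0 0;0.35 0 0 0 0 0 0;0.35 0 0 -0.006 0 0 0;0.35 0 0 -0.006 0 0 0;0.1 0 0 -0.006 0 0 0;0 0 0 -0.006 0 0 0;0 0 0 -0.006 0 0 0;0 0 0 -0.006 0 0 0;0 0 0 -0.006 0 0 0;0 0 0 -0.006 0 0 0",
  squeeze=3,
)

```text
time: 5.92
position: [0.5523, -0.1579, 0.0609]
orientation: [-3.084, 0.6, 0.0]
wrist_force: [0.3, 1.6, 1.3]
finger_gap: 0.0124
grasp_force: 3.0
```

```bash
python3 -c "
from h import *
plan([.5526,-.1575,.045],158);s=manip.read_state();print(s['finger_gap'],s['grasp_force'])"
```

```text
t 5.92 pos [ 0.5523 -0.1579  0.0609] yaw -22.02 q6 1.64 shift [ 0.0001 -0.0005  0.0159] rv [-0.0001  0.0001 -0.0004] F [0.3 1.6 1.3] T [ 0.396 -0.07  -0.123]
0.01235664231807106 2.998041808605194
```

Gap is 12.4 mm, so the wing is gripped and aligned. Raising the squeeze and twisting 2.3° clockwise.

Request:
arm_command(
  steps="0 0 0 0 0 0 0;0 0 0 0 0 0 0;0 0 0 0 0 0 0",
  squeeze=12,
)

```text
time: 6.17
position: [0.5523, -0.1579, 0.0609]
orientation: [-3.084, 0.6, 0.0]
wrist_force: [-0.7, 2.5, 1.2]
finger_gap: 0.0119
grasp_force: 12.0
```

```bash
cat > st.py <<'E'
from h import *
T=[]
for i in range(4):
    c,f=cam('side'); s=manip.read_state(); T.append(np.r_[s["torque"],s["wrist_force"]])
print(np.round(np.mean(T,0),3),np.round(np.std(T,0),3),s["finger_gap"],s["grasp_force"]); plan(s["position"],0)
E
python3 st.py
```

```text
[ 0.739 -0.072  0.033  0.671  3.26   0.772] [0.054 0.007 0.018 0.428 0.447 0.274] 0.012069369449372667 11.991488188505173
t 6.37 pos [ 0.5522 -0.1579  0.0609] yaw -22.01 q6 1.64 shift [0. 0. 0.] rv [-1.000e-04  2.000e-04 -3.842e-01] F [0.6 3.1 0.6] T [ 0.803 -0.069  0.014]
```

Request:
arm_command(
  steps="0 0 0 0 0 0 0.015;0 0 0 0 0 0 0.03;0 0 0 0 0 0 0.04;0 0 0 0 0 0 0.04;0 0 0 0 0 0 0.04",
)

```text
time: 6.78
position: [0.5523, -0.1579, 0.0609]
orientation: [-3.071, 0.662, 0.0]
wrist_force: [1.0, 5.1, 1.2]
finger_gap: 0.0115
grasp_force: 12.0
```

```bash
python3 st.py
```

```text
[ 1.04  -0.089 -0.061  0.942  5.133  1.02 ] [0.013 0.013 0.02  0.287 0.327 0.386] 0.01143037167036685 11.986820697784424
t 6.98 pos [ 0.5523 -0.1579  0.0609] yaw -24.31 q6 1.68 shift [0. 0. 0.] rv [-1.000e-04  1.000e-04 -4.242e-01] F [1.1 5.3 0.7] T [ 1.054 -0.096 -0.038]
```

Request:
arm_command(
  steps="0 0 0 0 0 0 0.01;0 0 0 0 0 0 0.02;0 0 0 0 0 0 0.02",
)

```text
time: 7.23
position: [0.5523, -0.1579, 0.0609]
orientation: [-3.064, 0.693, 0.0]
wrist_force: [1.0, 4.7, 1.4]
finger_gap: 0.0117
grasp_force: 12.0
```

```bash
python3 st.py
```

```text
[ 1.051 -0.108 -0.017  0.507  5.192  1.221] [0.012 0.016 0.022 0.47  0.456 0.375] 0.012085522944775884 11.992103308439255
t 7.43 pos [ 0.5523 -0.1579  0.0609] yaw -25.45 q6 1.7 shift [0. 0. 0.] rv [-1.000e-04  1.000e-04 -4.441e-01] F [-0.1  5.8  0.6] T [ 1.048 -0.123 -0.013]
```

Request:
arm_command(
  steps="0 0 0 0 0 0 0.01;0 0 0 0 0 0 0.02;0 0 0 0 0 0 0.02",
)

```text
time: 7.68
position: [0.5523, -0.1579, 0.0609]
orientation: [-3.057, 0.723, 0.0]
wrist_force: [1.0, 4.7, 0.3]
finger_gap: 0.0119
grasp_force: 12.0
```

```bash
python3 st.py
```

```text
[ 1.051 -0.108 -0.016  0.278  5.086  0.933] [0.02  0.002 0.025 0.397 0.366 0.261] 0.01186398466660486 11.992190927267075
t 7.88 pos [ 0.5522 -0.1579  0.0609] yaw -26.6 q6 1.72 shift [0. 0. 0.] rv [-1.000e-04  1.000e-04 -4.642e-01] F [-0.2  5.2  0.7] T [ 1.057 -0.105 -0.02 ]
```

Torque stays flat while the knob follows, so the right knob gives. Turning on in steps with checks.

Request:
arm_command(
  steps="0 0 0 0 0 0 0.015;0 0 0 0 0 0 0.03;0 0 0 0 0 0 0.045;0 0 0 0 0 0 0.06;0 0 0 0 0 0 0.06",
)

```text
time: 8.3
position: [0.5523, -0.1579, 0.0609]
orientation: [-3.034, 0.815, 0.0]
wrist_force: [0.4, 4.9, 0.5]
finger_gap: 0.012
grasp_force: 12.0
```

```bash
python3 st.py
```

```text
[ 1.031 -0.123 -0.046  0.745  5.03   1.074] [0.033 0.034 0.019 0.12  0.49  0.282] 0.011816343101926157 11.987977623939514
t 8.5 pos [ 0.5523 -0.1579  0.0609] yaw -30.04 q6 1.78 shift [0. 0. 0.] rv [-1.000e-04  1.000e-04 -5.243e-01] F [0.9 4.3 1.1] T [ 0.981 -0.132 -0.051]
```

Request:
arm_command(
  steps="0 0 0 0 0 0 0.03;0 0 0 0 0 0 0.06;0 0 0 0 0 0 0.09;0 0 0 0 0 0 0.12;0 0 0 0 0 0 0.15;0 0 0 0 0 0 0.18;0 0 0 0 0 0 0.21;0 0 0 0 0 0 0.22;0 0 0 0 0 0 0.22",
)

```text
time: 9.25
position: [0.5522, -0.1579, 0.0609]
orientation: [-2.926, 1.143, 0.0]
wrist_force: [-0.2, 5.9, 0.4]
finger_gap: 0.0119
grasp_force: 12.0
```

```bash
python3 st.py
```

```text
[ 1.055 -0.082 -0.061  0.342  4.878  1.267] [0.019 0.02  0.034 0.273 0.207 0.465] 0.012044341214442315 11.987147480249405
t 9.45 pos [ 0.5523 -0.1579  0.0609] yaw -42.64 q6 2.0 shift [0. 0. 0.] rv [-1.000e-04  1.000e-04 -7.442e-01] F [0.1 5.2 2. ] T [ 1.038 -0.066 -0.064]
```

Turned 20.6° in all with no stiffening. Opening, lifting, then confirming by camera.

Request:
arm_command(
  steps="0.3 0 0 0 0 0 0;0.5 0 0 0 0 0 0;0.5 0 0 0 0 0 0;0.5 0 0 -0.03 0 0 0;0.5 0 0 -0.07 0 0 0;0.7 0 0 -0.1 0 0 0;0.9 0 0 -0.1 0 0 0",
)

```text
time: 10.03
position: [0.5553, -0.1591, 0.1669]
orientation: [-2.926, 1.142, -0.013]
wrist_force: [0.8, 0.3, 0.8]
finger_gap: 0.0557
grasp_force: 0.0
```

```bash
python3 -c "
from h import *
plan([.430,.1765,.10],20)"
```

```text
t 10.03 pos [ 0.5553 -0.1591  0.1669] yaw -42.64 q6 2.0 shift [-0.32   -0.1619  0.065 ] rv [ 0.0013 -0.0084 -1.0932] F [0.8 0.3 0.8] T [ 0.103 -0.086  0.001]
```

Request:
arm_command(
  steps="0.93 -0.32 -0.162 0 0 0 -1.093;0.93 -0.32 -0.162 0 0 0 -1.093;0.93 -0.32 -0.162 0 0 0 -1.093;0.93 -0.32 -0.162 0 0 0 -1.093;0.93 -0.32 -0.162 0 0 0 -1.093;0.93 -0.32 -0.162 0 0 0 -1.093;0.93 -0.32 -0.162 0 0 0 -1.093;0.93 -0.32 -0.162 0 0 0 -1.093;0.93 -0.32 -0.162 0 0 0 -1.093;0.93 -0.32 -0.162 0 0 0 -1.093;0.93 -0.32 -0.162 0 0 0 -1.093;0.93 -0.32 -0.162 0 0 0 -1.093",
)

```text
time: 11.03
position: [0.4268, 0.1776, 0.1608]
orientation: [3.094, 0.543, -0.0]
wrist_force: [-1.0, 0.1, 0.1]
finger_gap: 0.0849
grasp_force: 0.0
```

```bash
python3 - <<'E'
from h import *
plan([.430,.1765,.07],20)
T,ft=cam("top");S,fs=cam("side")
def cr(im,x,y,w=20): return cv2.resize(im[y-w:y+w,x-w:x+w],(390,390),interpolation=cv2.INTER_CUBIC)
cv2.imwrite("pics/k2.png",np.clip(np.hstack([cr(T["img"],447,214),cr(S["img"],307,315)])*1.6,0,255).astype(np.uint8))
for n,c,f in(("top",T,ft),("side",S,fs)):
    for d in imaging.outline_of(n,"flag_ring_center")[:1]:
        m=cv2.convexHull(np.argwhere(d["pixels"])[:,::-1].astype(np.float32)); M=cv2.moments(m); q=(M["m10"]/M["m00"],M["m01"]/M["m00"])
        print(n,d["box"],np.round(atz(c,f,q,.015),4),d["confidence"])
E
```

```text
t 11.03 pos [0.4268 0.1776 0.1608] yaw 19.92 q6 1.57 shift [0.0027 0.0021 0.0908] rv [ 0.0002  0.0001 -0.0014] F [-1.   0.1  0.1] T [-0.058  0.029  0.02 ]
side [231.4, 188.0, 258.2, 215.6] [0.4298 0.1764 0.015 ] 0.59
```

View pics/k2.png

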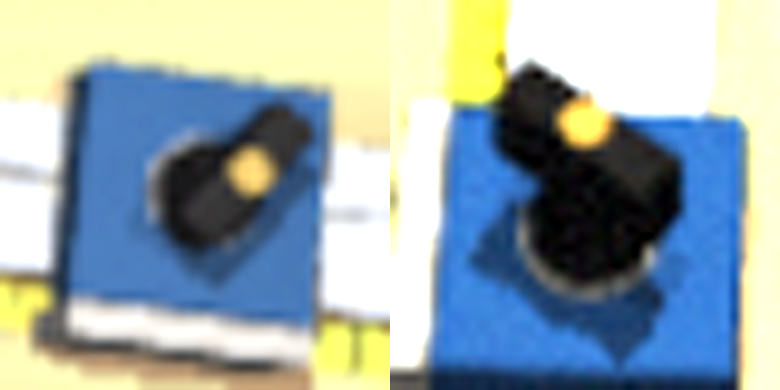

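The loose right knob's wing is clearly turned clockwise (dot at (252,172), wing now about 45°), so the give is confirmed. Now the ring.

Request:
arm_command(
  steps="0.93 0.003 0.002 0.04 0 0 0;0.93 0.003 0.002 0.08 0 0 0;0.93 0.003 0.002 0.115 0 0 0;0.93 0.003 0.002 0.135 0 0 0;0.93 0.003 0.002 0.15 0 0 0;0.93 0.003 0.002 0.15 0 0 0;0.6 0.003 0.002 0.15 0 0 0;0.5 0.003 0.002 0.15 0 0 0;0.5 0.003 0.002 0.15 0 0 0;0.5 0.003 0.002 0.15 0 0 0;0.5 0.003 0.002 0.15 0 0 0;0.5 0.003 0.002 0.15 0 0 0",
  squeeze=10,
)

```text
time: 12.23
position: [0.4309, 0.1773, 0.0119]
orientation: [-3.094, -0.545, -0.003]
wrist_force: [-1.4, -1.3, 10.7]
finger_gap: 0.0604
grasp_force: 10.0
```

```bash
python3 st.py
```

```text
[-0.434  0.12  -0.016 -0.804 -2.074  9.957] [0.004 0.021 0.028 0.224 0.389 0.407] 0.06001110594333855 10.000717977527529
t 12.43 pos [0.4309 0.1773 0.0119] yaw 20.0 q6 1.56 shift [0. 0. 0.] rv [-2.00e-04 -1.70e-03  3.49e-01] F [-1.1 -2.5 10.2] T [-0.436  0.136  0.021]
```

Request:
arm_command(
  steps="0.75 0 0 0 0 0 0;0.75 0 0 -0.003 0 0 0;0.75 0 0 -0.007 0 0 0;0.5 0 0 -0.007 0 0 0;0.5 0 0 -0.007 0 0 0;0.5 0 0 -0.007 0 0 0;0.5 0 0 -0.007 0 0 0;0.5 0 0 -0.007 0 0 0",
  squeeze=12,
)

```text
time: 13.1
position: [0.4305, 0.1773, 0.0184]
orientation: [-3.094, -0.545, -0.001]
wrist_force: [-1.7, -1.6, 11.4]
finger_gap: 0.0599
grasp_force: 12.0
```

Request:
arm_command(
  steps="0.5 0 0 -0.02 0 0 0;0.5 0 0 -0.05 0 0 0;0.5 0 0 -0.09 0 0 0;0.5 0 0 -0.12 0 0 0;0.5 0 0 -0.12 0 0 0;0.5 0 0 -0.12 0 0 0",
)

```text
time: 13.6
position: [0.431, 0.1774, 0.1393]
orientation: [-3.093, -0.545, -0.005]
wrist_force: [0.6, 0.3, -0.6]
finger_gap: 0.06
grasp_force: 12.0
```

```bash
python3 st.py; python3 -c "
from h import *
plan([.5525,-.1577,.15],-7.4)"
```

```text
[-0.003 -0.01  -0.014  0.026 -0.079 -0.833] [0.012 0.023 0.039 0.274 0.299 0.417] 0.059734139049204764 11.999910604208708
t 13.8 pos [0.4292 0.1768 0.1366] yaw 19.98 q6 1.56 shift [0. 0. 0.] rv [0.0004 0.0024 0.3488] F [ 0.1 -0.3 -0.3] T [ 0.009 -0.042  0.003]
t 13.8 pos [0.4292 0.1768 0.1366] yaw 19.98 q6 1.56 shift [ 0.0015  0.3565 -0.0134] rv [0.0005 0.0024 0.4779] F [ 0.1 -0.3 -0.3] T [ 0.009 -0.042  0.003]
```

Request:
arm_command(
  steps="0.5 0.0015 0.3565 -0.013 0 0 0.478;0.5 0.0015 0.3565 -0.013 0 0 0.478;0.5 0.0015 0.3565 -0.013 0 0 0.478;0.5 0.0015 0.3565 -0.013 0 0 0.478;0.5 0.0015 0.3565 -0.013 0 0 0.478;0.5 0.0015 0.3565 -0.013 0 0 0.478;0.5 0.0015 0.3565 -0.013 0 0 0.478;0.5 0.0015 0.3565 -0.013 0 0 0.478;0.5 0.0015 0.3565 -0.013 0 0 0.478;0.5 0.0015 0.3565 -0.013 0 0 0.478;0.5 0.0015 0.3565 -0.013 0 0 0.478;0.5 0.0015 0.3565 -0.013 0 0 0.478",
)

```text
time: 14.8
position: [0.5524, -0.1568, 0.1496]
orientation: [-3.134, 0.203, 0.004]
wrist_force: [0.2, 0.1, -1.4]
finger_gap: 0.06
grasp_force: 12.0
```

```bash
python3 -c "
from h import *
plan([.5525,-.1577,.11],-7.4)
s=manip.read_state()
c,f=cam('side'); r=proj(c,f,s['position']+[0,0,-.0034]); print('expected ring centre px',r)
for d in imaging.outline_of('side','flag_ring_center')[:1]: print(d['box'],d['confidence'])
cv2.imwrite('pics/s3.png',cv2.resize(c['img'][220:360,230:410],(800,600)))"
```

```text
t 14.8 pos [ 0.5524 -0.1568  0.1496] yaw -7.41 q6 1.38 shift [0.0004 0.0009 0.0396] rv [-0.0006  0.0025 -0.0002] F [ 0.2  0.1 -1.4] T [0.082 0.048 0.01 ]
expected ring centre px [305.93323804 281.64094645]
[292.0, 293.2, 321.2, 305.8] 0.46
```

View pics/s3.png

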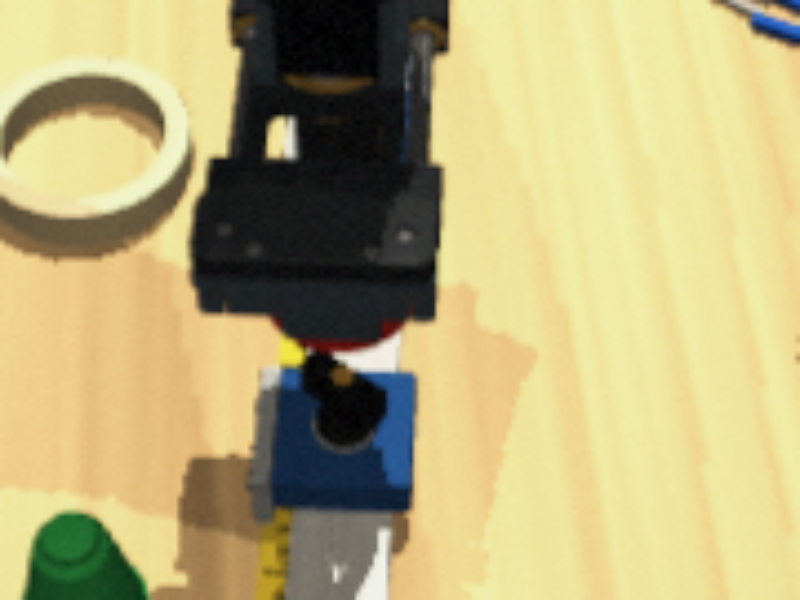

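The ring's lower rim is centred at about (342,350) in the crop and the knob dot is at (342,377), so they are aligned. Lowering in stages.

Request:
arm_command(
  steps="0.5 0 0.001 0.03 0 0 0;0.5 0 0.001 0.05 0 0 0;0.5 0 0.001 0.062 0 0 0;0.5 0 0.001 0.074 0 0 0;0.5 0 0.001 0.084 0 0 0;0.5 0 0.001 0.091 0 0 0;0.5 0 0.001 0.091 0 0 0;0.5 0 0.001 0.091 0 0 0",
)

```text
time: 15.57
position: [0.5534, -0.1584, 0.0601]
orientation: [-3.135, 0.203, 0.0]
wrist_force: [-0.2, 0.5, 0.4]
finger_gap: 0.06
grasp_force: 12.0
```

```bash
python3 st.py
```

```text
[ 0.027  0.022  0.011 -0.183 -0.409 -0.408] [0.014 0.028 0.029 0.245 0.794 0.351] 0.059851349187748905 11.999964527785778
t 15.77 pos [ 0.5537 -0.1586  0.0607] yaw -7.4 q6 1.38 shift [0. 0. 0.] rv [ 0.0003 -0.0011 -0.1292] F [ 0.  -1.3 -0.4] T [ 0.044 -0.003 -0.033]
```

No contact with the knob. Lowering the last few millimetres.

Request:
arm_command(
  steps="0.5 -0.001 -0.001 0.002 0 0 0;0.5 -0.001 -0.001 0.004 0 0 0;0.5 -0.001 -0.001 0.0055 0 0 0;0.5 -0.001 -0.001 0.0055 0 0 0",
)

```text
time: 16.1
position: [0.5524, -0.1573, 0.0545]
orientation: [-3.135, 0.203, 0.0]
wrist_force: [-1.8, 1.5, 3.8]
finger_gap: 0.0597
grasp_force: 12.0
```

```bash
python3 st.py
```

```text
[ 0.265  0.209  0.013 -1.005  1.187  3.432] [0.025 0.037 0.009 0.169 0.384 0.721] 0.059871110340628565 12.000248751137406
t 16.3 pos [ 0.5523 -0.1572  0.0545] yaw -7.4 q6 1.38 shift [0. 0. 0.] rv [-1.000e-04  2.000e-04 -1.292e-01] F [-1.   1.1  3.6] T [ 0.275  0.194 -0.001]
```

Contact at 3.5 N at the expected height. Releasing and withdrawing.

Request:
arm_command(
  steps="0.72 0 0 0 0 0 0;0.85 0 0 0 0 0 0;0.85 0 0 0 0 0 0;0.85 0 0 0 0 0 0;0.85 0 0 -0.02 0 0 0;0.85 0 0 -0.05 0 0 0;0.85 0 0 -0.09 0 0 0;0.85 0 0 -0.13 0 0 0;0.85 -0.04 0 -0.15 0 0 0;0.85 -0.07 0 -0.15 0 0 0;0.85 -0.07 0 -0.15 0 0 0;0.85 -0.07 0 -0.15 0 0 0",
)

```text
time: 17.3
position: [0.4821, -0.1482, 0.2049]
orientation: [3.135, -0.203, 0.001]
wrist_force: [-0.3, -0.6, -0.1]
finger_gap: 0.0771
grasp_force: 0.0
```

```bash
python3 - <<'E'
from h import *
plan([.55,-.16,.2],-7.4)
T,ft=cam("top");S,fs=cam("side")
def cr(im,x,y,w=25): return cv2.resize(im[y-w:y+w,x-w:x+w],(390,390),interpolation=cv2.INTER_CUBIC)
cv2.imwrite("pics/k4.png",np.clip(np.hstack([cr(T["img"],447,214),cr(S["img"],307,315)])*1.6,0,255).astype(np.uint8))
E
```

```text
t 17.3 pos [ 0.4821 -0.1482  0.2049] yaw -7.43 q6 1.36 shift [0.0688 0.003  0.005 ] rv [ 0.0002 -0.001  -0.0004] F [-0.3 -0.6 -0.1] T [ 0.046  0.09  -0.085]
```

View pics/k4.png

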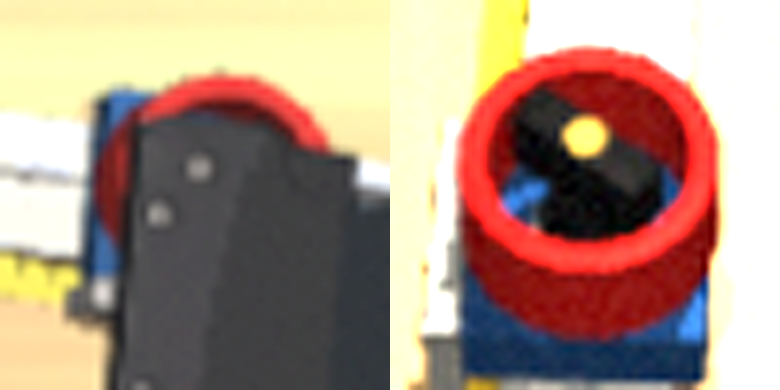

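The ring lies flat on the right stop round the knob, with the dot at (585,137) central in its hole, and the gripper is clear. Handing in.

```bash
python3 -c "
from bench import hand_in
print(hand_in())"
```

```text
the job is handed in; nothing more can be done
None
```

The right knob was the loose one: I turned it about 20° clockwise, set the red ring flat over it and let go; the left and mid knobs and the bystanders were not touched, and the job is handed in.

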